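# Shift and lock the work carrier of a grinding slide

### The arm

A 6-joint arm with a two-finger parallel gripper is mounted at the origin on the work surface. World frame = base frame: x ahead of the robot, y to its left, z up, the work surface at z = 0. Lengths are in m, angles in degrees, forces in N, time in s.
With the tool pointing down it reaches from about 0.3 to 0.75 m from the base axis. Payload 8.5 kg.
Tool frame: the origin (TCP) lies at the centre of the arm's flange, where the gripper is bolted on; the fingertips stand 173 mm ahead of it and the grasp point (between the pads) lies env.pinch_z ahead of it (env.pinch_z is the distance from the TCP to the grasp point, in m); z points along the fingers, y is the line along which they close (so a half turn about z gives the same grasp; the last joint's range is limited). The gripper opens to 85 mm and grips with 20 to 120 N. Pads are 22 mm wide; open, the fingers measure 114 mm over their backs; the gripper's body (76 mm by 85 mm) begins 54 mm behind the grasp point. The pads swing forward as they close: fully open they stand 13 mm farther back than shut.
Start: joints at [53.44, 21.807, 74.336, -0, 83.858, -12.336], TCP at [0.226, 0.502, 0.405] pointing down, gripper open.
Joint ranges: [-178.18, 178.18], [-50.72, 133.34], [12.68, 142.11], [-81.47, 261.47], [9.98, 163.14], [-165.26, 165.26]. Speed limits (degrees/s): [136.94, 136.94, 180, 180, 180, 180].

### API

Orientations are given as a 3x3 rotation matrix whose columns are the frame's x, y, z axes.
In Python, from rig import env, get_image, job, spotter gives the robot as it stands. The module is installed in compiled form; this text tells all that it offers.
- The arm moves only by the shell command python3 -m creep 'ROWS' [FORCE]. ROWS is text: rows parted by semicolons, each of 7 numbers parted by spaces: the turn, a rotation vector about the tool's x, y, z in units of 8 degrees (1.0 is 8 degrees), then the shift along the tool's x, y, z in units of 30 mm (1.0 is 30 mm), then the finger opening in mm, from 0 to 85.4. A call has 1 to 12 rows; each row is the pose to reach, as a shift and turn from the pose commanded when the call began, along the tool's axes at that moment; what a row does not reach only later rows make up. A row lasts 1/10 s, in which the tool goes at most 50 mm and 8.59 degrees, less where a joint would pass 70% of its speed; a pose out of reach is approached as far as the arm can. A call with a gripper value outside its range is refused whole. The fingers move at their own pace and stop on an object; FORCE is the grip in N (left out, the last holds). Time passes only in rows, so rows that repeat a pose let the fingers close. It gives the time, the measured TCP pose, the force, the opening and the grip force at its end, in the units of the state.
- env.observe(): the state, without advancing time (a new reading comes with each control period).
- get_image(name): name is "side" or "top"; returns a dict with "image" (420x560x3 uint8, blue, green, red), "depth" (420x560 float32, m along the optical axis (not along the pixel's ray), 0 where there is no reading), "intrinsics" (3x3 intrinsics, pixels), "D" ([k1, k2, p1, p2, k3] as OpenCV has them; the pictures are not rectified), "view" (4x4, takes a point from world to camera coordinates). Camera axes: x right, y up, looking along -z (the intrinsics and any distortion apply to the point x, -y, -z); pixel columns grow to the right and rows downward; lengths in m; the calibration is good to about 2 mm. A picture is of the moment at which its call begins.
- job.close_job(): hands the job in; it is judged then, once.
Trained networks look in a picture, given as the dict that the camera call returned (one of the last four; its "shot" number tells which), for a name from the list of things; names that differ only in an ending like _2 or _b are one class to them, and where a whole thing is asked for, a point or a joint stands for the part that bears it (a point fixed in the world has none). Each returns a list of dicts, best first, with "p" (0 to 1); they miss things now and then, are a little off and sometimes report something else, mostly with a low value. They report only what shows in the picture. A call takes as long as a camera call. They do not tell look-alikes from the thing itself.
- spotter.boxes_of(label, picture): "xy" ([column, row] in pixels, amid what is visible of it).
The state is a dict: "time_s": time; "q": joint angles; "qvel": joint speeds; "joint_efforts": joint torques, N m; "position": TCP position; "tool_rot": TCP orientation; "ft_force": force on the tool from outside, world axes, zero at the start; "wrist_torque": the same for the moment, N m; "grip_width": finger opening in m; "gripper_force": force on a finger pad.
Only numpy, scipy, OpenCV 4.12 (cv2) and the standard library are available. Lean on these libraries where they do the work, as an engineer would, in place of code of your own. Each camera call takes 0.05 s, during which the arm holds its last target. There are 200 camera calls.

### The job

Get the work carrier ready at the grinding end of the slide: pull the black lock knob out until it clicks into its detent and stays out, slide the carrier along its channel up against the end stop without lifting it out, then push the knob back fully home so its bolt shuts behind the carrier. Last, tip the clear guard down over the carrier until it lies flat, and leave the tools and containers lying around the slide where they are.

Things in the scene. Friction and masses are not known exactly. Their poses are not given: they have to be found in the camera images.
- slide: grinding slide bolted to the bench: straight steel channel on a grey base. Origin on the bench under the channel's middle line; x across it, away from the robot, y along it towards the end stop, z up (yaw within 0.2 rad of the world's). Channel floor at z 30 mm, 64 mm wide, walls 12 mm thick, outer faces at x -44 and +44 mm, tops at z 70 mm; it runs from y -200 mm (open end) to +170 mm
- end_stop (a point): middle of the inner face of the end stop, at the channel floor (slide's y +170 mm, z 30 mm): a steel plate 15 mm thick across the channel, its top at z 116 mm. Axes as the slide's
- knob (a joint): how far the lock knob is pulled out towards the slide's -x, m: 0 home (bolt 16 mm into the channel, blocking it), 0.022 fully out in its detent (bolt clear of the channel), the end of its travel. An over-centre spring holds it in either place: about 8 N to start it, less and less towards half-way (0.011), past which it snaps on by itself
- knob_face (a point): centre of the outer face of the black lock knob in the front wall: slide's y +45, z 52 mm, x -96 mm when home; it moves with the knob. Mushroom head 44 mm in diameter, 16 mm thick, on a 12 mm shaft along x. When home, 36 mm are free between the head's back and the wall, so fingers can reach down behind the head beside the shaft. Axes as the slide's
- carrier_mid (a point): centre (z 49 mm) of the loose work carrier: aluminium block 60 mm wide, 110 mm long (along the channel), 38 mm high on the channel floor, with a dark steel angle fixed on top up to z 92 mm; 0.4 to 0.8 kg. Starts at the slide's y -100 to -35 mm; against the end stop it is at y +115 mm. The bolt passes behind it only within 8 mm of the stop
- guard (a joint): angle of the guard, rad: 0 lying flat over the stop end of the channel, 1.57 upright, 1.8 leaning back at its limit; starts at 1.6 to 1.75. The hinge is stiff enough to hold it up; tipped well forward (below about 1.0) it sinks shut by itself in one or two seconds
- guard_hinge (a point): middle of the guard's hinge axis, which runs along the slide's y: slide's x +50, y +140, z 120 mm. Two steel posts 12 mm square carry it, at x 46 to 58 mm, centred at y 110 and 178 mm, 120 mm high
- guard_edge (a point): middle of the guard's free edge, 95 mm from the hinge: slide's x -45, z 123 mm when flat, z 215 mm when upright. Guard: flat clear panel in a dark steel frame, 98 mm long along the slide's y, 6 mm thick, 0.15 kg
- wrench: bystander: steel spanner 170 mm long lying in front of the slide; its length is its own x
- hammer: bystander: hammer 260 mm long lying on the right of the slide
- screwdriver: bystander: screwdriver 170 mm long lying in front of the slide on the left
- spray: bystander: spray can 66 mm in diameter, 170 mm high; origin under its centre
- jar: bystander: glass jar 72 mm in diameter, 90 mm high; origin under its centre
- offcut: bystander: piece of steel angle 160 mm long, 30 mm high, lying behind the slide
Not all that is in view belongs to the job. What is shaped like the part that bears carrier_mid but blue or purple is not meant.

How it is judged (in metres and radians):
On the way, in this order (a step that is already met when the one before it is completed fails the run):
1. the lock knob is pulled out to its detent (value of joint knob above 0.018 m), for 0.2 s.
2. the carrier is against the end stop, the knob still out (y of carrier_mid in the frame of slide above 0.107 m and value of joint knob above 0.015 m), for 0.2 s.
3. the knob is back fully home behind the carrier (value of joint knob below 0.003 m and y of carrier_mid in the frame of slide above 0.105 m), for 0.2 s.
4. the guard lies flat over the carrier (value of joint guard below 0.08 rad), for 0.2 s.
At the end, for the whole second after the job is handed in: The knob is home (within 3 mm), the carrier stands on the channel floor within 10 mm of the end stop behind the bolt, the guard lies flat (within 0.08 rad), all at rest, and no bystander has moved more than 30 mm (all of step 3 and z of carrier_mid in the frame of slide below 0.055 m and value of joint guard below 0.08 rad and linear speed of carrier below 0.02 m/s); the robot touches nothing.
It fails at once if the carrier is lifted out of its channel (more than 15 mm off the floor) (z of carrier_mid in the frame of slide above 0.064 m).
It fails at once if a bystander is moved more than 30 mm (distance of any of wrench, hammer, screwdriver, spray, jar, offcut from where it was at the start of the episode above 0.03 m).
It also fails if it takes over 64 s, if anything falls off the work surface, if the arm or the gripper's body presses on something with over 40 N, if the wrist force passes 120 N, or if a joint passes its speed limit or range.

## Working session

There is one attempt and no reset: what is moved stays moved. The work goes in short steps, Python scripts to look and compute and a shell command to move; the robot and the scene stay as the last step left them, time stands still between calls to the robot, and variables do not carry over. Pictures are saved under pics/ and viewed, at most 10 in all, crops included, and the job is handed in when it is done.

```bash
mkdir -p pics
cat > h.py <<'E'
import numpy as np, cv2
from rig import env, get_image, job, spotter
def px2w(p,uv,depth=None):
    K=np.array(p["intrinsics"]);V=np.array(p["view"]);u=cv2.undistortPoints(np.array([[uv]],float),K,np.array(p["D"],float))[0,0]
    if depth is None:
        c,r=int(round(uv[0])),int(round(uv[1])); w=p["depth"][max(r-2,0):r+3,max(c-2,0):c+3]; w=w[w>0]; depth=np.median(w) if len(w) else 0
    return (np.linalg.inv(V)@[u[0]*depth,-u[1]*depth,-depth,1])[:3]
def w2px(p,X):
    V=np.array(p["view"]);c=V@np.append(X,1);c=c[:3]*[1,-1,-1]
    return cv2.projectPoints(c[None],np.zeros(3),np.zeros(3),np.array(p["intrinsics"]),np.array(p["D"],float))[0][0,0]
E
python3 - <<'E'
from h import *
np.set_printoptions(precision=3,suppress=True)
s=env.observe();print(s["time_s"],s["position"],s["tool_rot"],env.pinch_z)
for n in["side","top"]:
    p=get_image(n);cv2.imwrite(f"pics/{n}0.png",p["image"])
    print(n,np.linalg.inv(p["view"])[:3,3])
    for l in["slide","knob","knob_face","carrier_mid","guard","guard_edge","wrench","hammer","screwdriver","spray","jar","offcut"]:
        try:
            for d in spotter.boxes_of(l,p)[:3]: print(l,round(d["p"],2),np.round(d["xy"]),px2w(p,d["xy"]))
        except Exception as e: print(l,e)
E
```

```text
0.0 [0.226 0.502 0.404] [[-0.912  0.41  -0.001]
 [ 0.41   0.912 -0.001]
 [ 0.    -0.001 -1.   ]] 0.1547
side [ 0.337 -0.76   1.036]
slide 0.88 [306. 247.] [ 0.575 -0.055  0.031]
knob 0.61 [264. 249.] [ 0.473 -0.066  0.072]
knob 0.35 [352. 270.] [ 0.665 -0.127  0.006]
knob_face 0.83 [266. 251.] [ 0.478 -0.064  0.059]
carrier_mid 0.95 [215. 344.] [ 0.329 -0.254  0.047]
carrier_mid 0.84 [236. 410.] [ 0.342 -0.393  0.049]
carrier_mid 0.77 [200. 173.] [0.374 0.235 0.039]
guard 0.63 [309. 178.] [0.61  0.049 0.146]
guard_edge 0.86 [312. 175.] [0.613 0.038 0.166]
guard_edge 0.31 [304. 247.] [ 0.572 -0.056  0.031]
wrench 0.96 [278. 340.] [ 0.458 -0.256  0.008]
hammer 0.94 [398. 412.] [ 0.637 -0.467  0.023]
screwdriver 0.95 [235. 227.] [0.427 0.048 0.025]
spray 0.93 [304. 138.] [0.633 0.176 0.154]
jar 0.67 [392. 311.] [ 0.684 -0.293  0.088]
jar 0.66 [278. 339.] [ 0.458 -0.253  0.005]
offcut 0.81 [354. 268.] [ 0.672 -0.124  0.006]
offcut 0.57 [400. 415.] [ 0.641 -0.471  0.018]
top [ 0.347 -0.017  1.143]
slide 0.74 [253. 185.] [0.61  0.033 0.167]
slide 0.68 [283. 212.] [ 0.562 -0.044  0.03 ]
knob 0.65 [290. 242.] [ 0.471 -0.061  0.072]
knob_face 0.6 [289. 241.] [ 0.475 -0.059  0.06 ]
knob_face 0.25 [356. 164.] [ 0.686 -0.256  0.09 ]
carrier_mid 0.97 [180. 280.] [0.371 0.249 0.044]
carrier_mid 0.68 [407. 286.] [ 0.341 -0.387  0.049]
carrier_mid 0.67 [327. 212.] [ 0.551 -0.167  0.081]
guard 0.64 [256. 187.] [0.607 0.027 0.154]
guard_edge 0.6 [253. 183.] [0.612 0.034 0.181]
wrench 0.75 [355. 254.] [ 0.438 -0.256  0.002]
wrench 0.18 [253. 184.] [0.613 0.035 0.172]
hammer 0.7 [417. 196.] [ 0.606 -0.453  0.018]
screwdriver 0.5 [244. 262.] [0.422 0.071 0.023]
spray 0.76 [195. 183.] [0.621 0.188 0.16 ]
jar 0.77 [357. 164.] [ 0.687 -0.258  0.09 ]
offcut 0.59 [304. 177.] [ 0.675 -0.113  0.005]
```

View pics/top0.png

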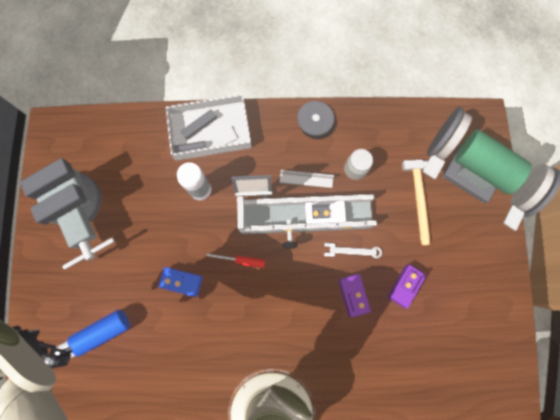

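View pics/side0.png

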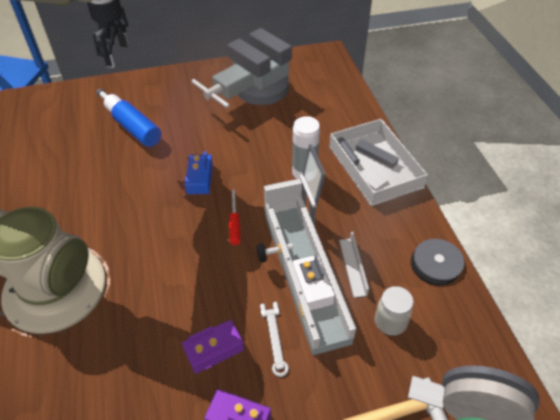

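The top view shows the slide running from its end stop at (240,212) to its open end at (375,212). The knob is at (290,242), the real carrier (silver with a dark angle) at (322,212) and the upright guard at (253,185). The side view agrees: stop (285,195), knob (262,252), carrier (310,275), spray can just beyond the guard, wrench at (275,340) and screwdriver at (235,220). The blue and purple blocks are decoys.

```bash
cat >> h.py <<'E'
def cloud(p):
    d=p["depth"];v,u=np.nonzero(d>0);K=np.array(p["intrinsics"])
    n=cv2.undistortPoints(np.stack([u,v],1).astype(float)[:,None],K,np.array(p["D"],float))[:,0];z=d[v,u]
    return np.c_[n[:,0]*z,-n[:,1]*z,-z,np.ones_like(z)]@np.linalg.inv(p["view"]).T[:,:3]
E
cat > fit.py <<'E'
from h import *
from scipy.optimize import least_squares
np.set_printoptions(precision=4,suppress=True)
def loc(P,s): c,n=np.cos(s[2]),np.sin(s[2]);d=P[:,:2]-s[:2];return np.c_[d@[c,n],d@[-n,c],P[:,2]]
C={n:cloud(get_image(n)) for n in["top","side"]}
for n,P in list(C.items())+[("both",np.r_[C["top"],C["side"]])]:
    W=P[(P[:,2]>.066)&(P[:,2]<.075)&(P[:,0]>.45)&(P[:,0]<.68)&(P[:,1]>-.32)&(P[:,1]<.14)]
    f=lambda a:np.abs(loc(W,[a[0],-.05,a[1]])[:,0])-.038
    r=least_squares(f,[.56,0],loss="cauchy",f_scale=.003).x
    s=np.array([r[0],-.05,r[1]]);L=loc(W,s);m=(abs(abs(L[:,0])-.038)<.008)
    y0=np.percentile(L[m][:,1],[1,99])
    S=loc(P,s);S=S[(abs(S[:,0])<.03)&(S[:,2]>.108)&(S[:,2]<.122)&(S[:,1]>.1)&(S[:,1]<.27)]
    print(n,m.sum(),r,"wall y",y0,"stop y",np.percentile(S[:,1],[3,97]),len(S))
    s[:2]+=np.array([-np.sin(s[2]),np.cos(s[2])])*(y0[0]+.2)
    Q=loc(P,s)
    k=Q[(Q[:,0]<-.07)&(Q[:,0]>-.13)&(abs(Q[:,1]-.045)<.04)&(Q[:,2]>.03)&(Q[:,2]<.09)]
    print(" slide",s,"knob n",len(k),np.percentile(k,[2,98],axis=0))
    c=Q[(abs(Q[:,0])<.03)&(Q[:,1]<.1)&(Q[:,1]>-.19)&(Q[:,2]>.06)&(Q[:,2]<.1)];print(" carrier",np.percentile(c,[2,98],axis=0))
    g=Q[(abs(Q[:,0]-.05)<.06)&(abs(Q[:,1]-.14)<.06)&(Q[:,2]>.13)&(Q[:,2]<.25)];print(" guard",np.percentile(g,[2,98],axis=0))
    if n=="both":
        np.save("s.npy",s)
for l,h in[("wrench",.005),("screwdriver",.015),("spray",.1)]:
    pass
for n,P in C.items():
    Q=loc(P,s)
    for nm,b in dict(fr=(-.25,-.045,-.25,.3,.006)).items():
        pass
    e=P[(P[:,0]>.36)&(P[:,0]<.5)&(P[:,1]>-.33)&(P[:,1]<.15)&(P[:,2]>.012)];q=loc(e,s)
    sd=q[(q[:,1]>.05)&(q[:,0]<-.1)];print(n,"front low obj y>.05",np.percentile(sd,[2,98],axis=0))
E
python3 fit.py
```

```text
top 1096 [0.5526 0.0224] wall y [-0.2483  0.1138] stop y [0.1158 0.1302] 120
 slide [ 0.5537 -0.0982  0.0224] knob n 113 [[-0.0959  0.0187  0.0389]
 [-0.0727  0.0599  0.0753]]
 carrier [[-0.029  -0.1188  0.0638]
 [ 0.0286 -0.0126  0.0923]]
 guard [[0.0537 0.087  0.1324]
 [0.0704 0.1811 0.2189]]
side 1636 [0.5564 0.0162] wall y [-0.2529  0.1158] stop y [0.1136 0.1307] 176
 slide [ 0.5572 -0.1029  0.0162] knob n 175 [[-0.0956  0.0214  0.042 ]
 [-0.0719  0.0563  0.0771]]
 carrier [[-0.0286 -0.1155  0.0621]
 [ 0.0282 -0.009   0.093 ]]
 guard [[0.0524 0.0896 0.1317]
 [0.0688 0.1869 0.2196]]
both 2741 [0.5547 0.0203] wall y [-0.2514  0.1151] stop y [0.1143 0.1305] 294
 slide [ 0.5557 -0.1013  0.0203] knob n 289 [[-0.0979  0.0205  0.039 ]
 [-0.0717  0.0608  0.0765]]
 carrier [[-0.0281 -0.117   0.0629]
 [ 0.0281 -0.0094  0.0928]]
 guard [[0.052  0.0882 0.1319]
 [0.07   0.1848 0.2194]]
top front low obj y>.05 [[-0.1453  0.1194  0.0132]
 [-0.1112  0.2448  0.028 ]]
side front low obj y>.05 [[-0.1415  0.1164  0.0133]
 [-0.1066  0.2421  0.0281]]
```

```bash
cat > go.py <<'E'
# go.py lx ly z [yaw_of_tool_y_rel_slide deg]: units to bring TCP to slide-local (lx,ly), world height z, tool down, tool y along slide y
import sys; from h import *
from scipy.spatial.transform import Rotation as R
np.set_printoptions(precision=3,suppress=True)
s=np.array([.5556,-.1035,.0203]);c,n=np.cos(s[2]),np.sin(s[2])
o=env.observe();p=np.array(o["position"]);T=np.array(o["tool_rot"])
S=np.array([[c,-n,0],[n,c,0],[0,0,1]])
L=S.T@(p-[s[0],s[1],0]);print("t",o["time_s"],"local TCP",L,"F",S.T@np.array(o["ft_force"]),"w",o["grip_width"],"gf",o["gripper_force"],"q",np.array(o["q"]))
if len(sys.argv)>3:
    t=S@np.array(list(map(float,sys.argv[1:4])))+[s[0],s[1],0]
    G=S@np.diag([-1,1,-1]); 
    if len(sys.argv)>4: G=S@R.from_euler("z",float(sys.argv[4]),degrees=True).as_matrix()@np.diag([-1,1,-1])
    print("turn",R.from_matrix(T.T@G).as_rotvec(degrees=True)/8,"shift",T.T@(t-p)/.03)
E
python3 go.py -.062 .045 .405
```

```text
t 1.4 local TCP [-0.318  0.612  0.405] F [-0.748 -0.088  0.489] w 0.0856630044668088 gf 0.0 q [ 53.438  21.806  74.335   0.     83.86  -12.338]
turn [-0.    -0.    -3.173] shift [-15.794 -13.411  -0.009]
```

```bash
python3 -m creep '0 0 -3.17 -15.8 -13.43 0 85;0 0 -3.17 -15.8 -13.43 0 85;0 0 -3.17 -15.8 -13.43 0 85;0 0 -3.17 -15.8 -13.43 0 85;0 0 -3.17 -15.8 -13.43 0 85;0 0 -3.17 -15.8 -13.43 0 85;0 0 -3.17 -15.8 -13.43 0 85;0 0 -3.17 -15.8 -13.43 0 85;0 0 -3.17 -15.8 -13.43 0 85;0 0 -3.17 -15.8 -13.43 0 85;0 0 -3.17 -15.8 -13.43 0 85;0 0 -3.17 -15.8 -13.43 0 85' 40; python3 go.py -.062 .045 .28
```

```text
time_s: 2.6
position: [0.4773, -0.0292, 0.405]
tool_rot: [[-1.0, -0.019, 0.001], [-0.019, 1.0, -0.0], [-0.001, -0.0, -1.0]]
ft_force: [0.7, 1.2, 0.4]
grip_width: 0.0853
gripper_force: 0.0
t 2.6 local TCP [-0.077  0.076  0.405] F [0.694 1.137 0.412] w 0.08531605397075365 gf 0.0 q [ -17.727   14.572   85.169    0.006   80.226 -108.84 ]
turn [-0.001  0.004 -0.006] shift [-0.492 -1.028  4.165]
```

```bash
python3 -m creep '0 0 0 -.5 -1.03 2 60;0 0 0 -.5 -1.03 3.5 50;0 0 0 -.5 -1.03 4.2 50;0 0 0 -.5 -1.03 5 50;0 0 0 -.5 -1.03 5.8 50;0 0 0 -.5 -1.03 5.8 50' 40; python3 go.py -.062 .0445 .21
python3 - <<'E'
from h import *
p=get_image("side");u=np.array([266,251]);cv2.imwrite("pics/side1.png",cv2.resize(p["image"][150:330,180:400],None,fx=3,fy=3))
E
```

```text
time_s: 3.2
position: [0.492, -0.0576, 0.2285]
tool_rot: [[-1.0, -0.02, -0.005], [-0.02, 1.0, 0.002], [0.005, 0.002, -1.0]]
ft_force: [-0.1, -0.5, 1.2]
grip_width: 0.0499
gripper_force: 0.0
t 3.2 local TCP [-0.063  0.047  0.228] F [-0.118 -0.505  1.222] w 0.04986444785980271 gf 0.0 q [ -20.396   28.655   97.174    0.001   54.481 -111.519]
turn [ 0.014 -0.036 -0.005] shift [-0.025 -0.091  0.615]
```

View pics/side1.png

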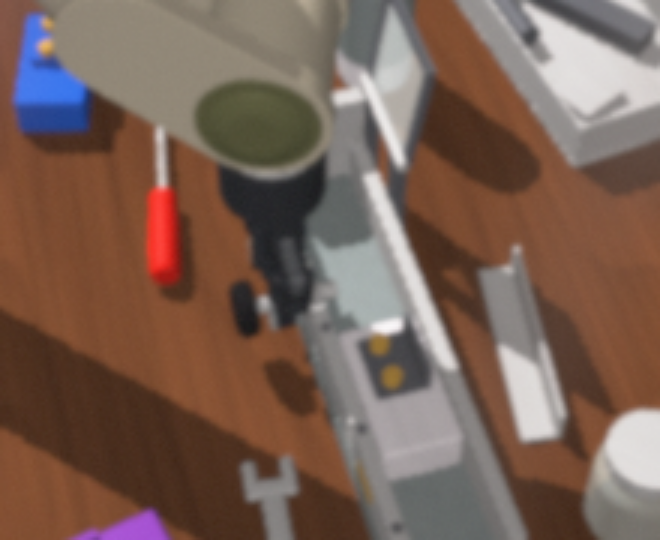

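The fingers are coming down between the knob head at crop (245,308) and the front wall at (305,300), clear of both. I'll lower the last bit and close on the shaft.

```bash
python3 -m creep '0 0 0 0 -.08 .3 40;0 0 0 0 -.08 .6 30;0 0 0 0 -.08 .6 0;0 0 0 0 -.08 .6 0;0 0 0 0 -.08 .6 0;0 0 0 0 -.08 .6 0;0 0 0 0 -.08 .6 0' 40; python3 go.py -.09 .0445 .21
```

```text
time_s: 3.95
position: [0.4924, -0.06, 0.2127]
tool_rot: [[-1.0, -0.02, -0.0], [-0.02, 1.0, 0.0], [0.0, 0.0, -1.0]]
ft_force: [-1.3, -2.5, -4.5]
grip_width: 0.0104
gripper_force: 38.9
t 3.95 local TCP [-0.062  0.045  0.213] F [-1.319 -2.489 -4.527] w 0.010416262113617918 gf 38.89010667800903 q [ -20.651   30.152   98.007   -0.01    51.863 -111.784]
turn [ 0.    -0.003 -0.003] shift [ 0.924 -0.009  0.09 ]
```

```bash
python3 -m creep '0 0 0 .2 0 0 0;0 0 0 .4 0 0 0;0 0 0 .6 0 0 0;0 0 0 .75 0 0 0;0 0 0 .75 0 0 0;0 0 0 .75 0 0 0;0 0 0 .75 0 0 0' 40; python3 go.py
```

```text
time_s: 4.65
position: [0.4701, -0.0605, 0.2128]
tool_rot: [[-1.0, -0.02, 0.001], [-0.02, 1.0, -0.0], [-0.001, -0.0, -1.0]]
ft_force: [3.6, -0.4, -9.1]
grip_width: 0.0103
gripper_force: 39.8
t 4.65 local TCP [-0.085  0.045  0.213] F [ 3.58  -0.448 -9.15 ] w 0.0103005217318473 gf 39.802372455596924 q [ -21.689   28.61   101.495    0.014   49.854 -112.826]
```

```bash
python3 -m creep '0 0 0 0 0 0 40;0 0 0 0 0 0 40;0 0 0 0 0 0 40;0 0 0 0 0 -1 40;0 0 0 0 0 -2.5 40;0 0 0 0 0 -4 40;0 0 0 -1 -2 -4 20;0 0 0 -2 -4 -4 0;0 0 0 -2.8 -5.5 -4 0;0 0 0 -2.8 -6.4 -4 0;0 0 0 -2.8 -6.4 -4 0;0 0 0 -2.8 -6.4 -4 0' 40; python3 go.py 0 -.152 .220
python3 - <<'E'
from fit import loc
from h import *
P=np.r_[cloud(get_image("top")),cloud(get_image("side"))];Q=loc(P,[.5556,-.1035,.0203])
k=Q[(Q[:,0]<-.07)&(Q[:,0]>-.14)&(abs(Q[:,1]-.045)<.03)&(Q[:,2]>.035)&(Q[:,2]<.09)];print("KNOB",len(k),np.percentile(k,[2,98],axis=0))
E
```

```text
time_s: 5.85
position: [0.5577, -0.2522, 0.3322]
tool_rot: [[-1.0, -0.018, -0.001], [-0.018, 1.0, 0.0], [0.001, 0.0, -1.0]]
ft_force: [-0.1, 0.6, 0.4]
grip_width: -0.0001
gripper_force: 0.0
t 5.85 local TCP [-0.001 -0.149  0.332] F [-0.135  0.612  0.427] w -0.00013626076546033615 gf 0.0 q [ -35.398   31.254   70.621   -0.003   78.169 -126.411]
turn [ 0.003 -0.005 -0.019] shift [-0.033 -0.112  3.739]
top 774 [0.5527 0.0215] wall y [-0.1585  0.1135] stop y [0.1158 0.1303] 120Traceback (most recent call last):
  File "<stdin>", line 1, in <module>
  File "fit.py", line 17, in <module>
    print(" slide",s,"knob n",len(k),np.percentile(k,[2,98],axis=0))
                                     ~~~~~~~~~~~~~^^^^^^^^^^^^^^^^^
    return _quantile_unchecked(
        a, q, axis, out, overwrite_input, method, keepdims, weights)
    return _ureduce(a,
                    func=_quantile_ureduce_func,
    ...<5 lines>...
                    overwrite_input=overwrite_input,
                    method=method)
    r = func(a, **kwargs)
    result = _quantile(arr,
                       quantiles=q,
    ...<2 lines>...
                       out=out,
                       weights=wgt)
    slices_having_nans = np.isnan(arr[-1, ...])
                                  ~~~^^^^^^^^^
IndexError: index -1 is out of bounds for axis 0 with size 0
```

```bash
cat > look.py <<'E'
from h import *
np.set_printoptions(precision=4,suppress=True)
s=[.5556,-.1035,.0203]
def loc(P): c,n=np.cos(s[2]),np.sin(s[2]);d=P[:,:2]-s[:2];return np.c_[d@[c,n],d@[-n,c],P[:,2]]
def pr(t,k): print(t,len(k),*(np.percentile(k,[2,98],axis=0) if len(k)>3 else [])) 
for n in["top","side"]:
    p=get_image(n);Q=loc(cloud(p));x,y,z=Q.T
    pr(n+" knob",Q[(x<-.07)&(x>-.14)&(abs(y-.045)<.03)&(z>.035)&(z<.09)])
    pr(" carrier",Q[(abs(x)<.03)&(y<.165)&(y>-.19)&(z>.06)&(z<.1)])
    pr(" guard",Q[(abs(x-.02)<.09)&(abs(y-.14)<.055)&(z>.118)&(z<.25)])
E
python3 look.py
```

```text
top knob 140 [-0.1197  0.0253  0.0527] [-0.0716  0.0638  0.0744]
 carrier 580 [-0.0287 -0.0902  0.0634] [ 0.0279 -0.0059  0.0924]
 guard 745 [0.0089 0.0925 0.1191] [0.068  0.1864 0.219 ]
side knob 223 [-0.1158  0.0224  0.0441] [-0.0722  0.0598  0.0753]
 carrier 1086 [-0.0278 -0.1153  0.0623] [ 0.0228 -0.0084  0.0905]
 guard 69 [0.0302 0.1212 0.1185] [0.0583 0.1799 0.1515]
```

Knob is out (face at −118 mm). Lowering behind the carrier.

```bash
python3 -m creep '0 0 0 0 -.15 1.3 0;0 0 0 0 -.15 2.6 0;0 0 0 0 -.15 3.5 0;0 0 0 0 -.15 3.75 0;0 0 0 0 -.15 3.75 0' 40; python3 go.py 0 .046 .220
```

```text
time_s: 6.55
position: [0.558, -0.2545, 0.2202]
tool_rot: [[-1.0, -0.021, -0.001], [-0.021, 1.0, 0.001], [0.001, 0.001, -1.0]]
ft_force: [0.3, 0.4, 1.2]
grip_width: -0.0004
gripper_force: 0.0
t 6.55 local TCP [-0.001 -0.151  0.22 ] F [0.265 0.382 1.176] w -0.00043075139981690967 gf 0.0 q [ -35.565   38.287   77.931    0.002   63.849 -126.756]
turn [ 0.005 -0.007  0.003] shift [-0.027  6.567  0.011]
```

```bash
python3 -m creep '0 0 0 0 .3 0 0;0 0 0 0 .6 0 0;0 0 0 0 1 0 0;0 0 0 0 1.5 0 0;0 0 0 0 2 0 0;0 0 0 0 2.5 0 0;0 0 0 0 3 0 0;0 0 0 0 3.5 0 0;0 0 0 0 4 0 0;0 0 0 0 4.5 0 0;0 0 0 0 5 0 0;0 0 0 0 5.3 0 0' 40; python3 go.py 0 .046 .220
```

```text
time_s: 7.75
position: [0.5548, -0.0953, 0.2216]
tool_rot: [[-1.0, -0.021, 0.003], [-0.021, 1.0, -0.002], [-0.003, -0.002, -1.0]]
ft_force: [-0.0, -7.0, 4.3]
grip_width: -0.0
gripper_force: 3.5
t 7.75 local TCP [-0.001  0.008  0.222] F [-0.165 -6.99   4.32 ] w -3.825197093737241e-05 gf 3.4663190692663193 q [ -21.781   34.229   86.658   -0.07    58.917 -112.941]
turn [-0.016  0.02   0.004] shift [-0.02   1.259  0.05 ]
```

```bash
python3 -m creep '0 0 0 0 .3 0 0;0 0 0 0 .6 0 0;0 0 0 0 .8 0 0;0 0 0 0 1 0 0;0 0 0 0 1.1 0 0;0 0 0 0 1.2 0 0;0 0 0 0 1.25 0 0;0 0 0 0 1.25 0 0' 40; python3 go.py 0 .046 .220;python3 look.py
```

```text
time_s: 8.55
position: [0.5542, -0.0587, 0.2215]
tool_rot: [[-1.0, -0.02, 0.003], [-0.02, 1.0, -0.002], [-0.003, -0.002, -1.0]]
ft_force: [-0.3, -4.5, 3.5]
grip_width: 0.0001
gripper_force: 2.5
t 8.55 local TCP [-0.     0.045  0.221] F [-0.362 -4.454  3.54 ] w 6.086164835664955e-05 gf 2.4804995208978653 q [ -18.206   33.812   87.616   -0.061   58.385 -109.336]
turn [-0.014  0.02  -0.   ] shift [-0.016  0.038  0.048]
top knob 0
 carrier 145 [-0.028   0.1374  0.0631] [0.0292 0.1642 0.0927]
 guard 571 [0.0073 0.1122 0.1188] [0.068  0.1871 0.2191]
side knob 221 [-0.1158  0.0226  0.0426] [-0.0727  0.0586  0.0757]
 carrier 429 [-0.0296 -0.0489  0.0607] [0.002  0.1612 0.0951]
 guard 16 [0.0662 0.0902 0.2064] [0.0721 0.1017 0.2196]
```

```bash
python3 -m creep '0 0 0 0 .1 0 0;0 0 0 0 .15 0 0;0 0 0 0 .2 0 0;0 0 0 0 .25 0 0;0 0 0 0 .25 0 0;0 0 0 0 .25 0 0' 40; python3 go.py 0 .046 .220
```

```text
time_s: 9.25
position: [0.5548, -0.055, 0.2215]
tool_rot: [[-1.0, -0.02, 0.005], [-0.02, 1.0, -0.01], [-0.005, -0.01, -1.0]]
ft_force: [1.1, -32.5, 0.1]
grip_width: -0.0001
gripper_force: 16.2
t 9.25 local TCP [0.    0.048 0.222] F [  0.445 -32.539   0.133] w -9.982520726275178e-05 gf 16.242245708126575 q [ -17.756   33.804   87.618   -0.557   58.12  -108.6  ]
turn [-0.074  0.035 -0.003] shift [ 0.006 -0.083  0.052]
```

```bash
python3 -m creep '0 0 0 0 -.4 0 0;0 0 0 0 -.6 0 0;0 0 0 0 -.6 -1.3 0;0 0 0 0 -.6 -2.6 0;0 0 0 0 -.5 -3 0;0 0 0 1.5 -.3 -3 0;0 0 0 3 -.3 -3 0;0 0 0 4.5 -.3 -3 0;0 0 0 5 -.3 -3 0;0 0 0 5 -.3 -3 0' 40; python3 go.py -.149 .0445 .213; python3 look.py
```

```text
time_s: 10.25
position: [0.4023, -0.0625, 0.3101]
tool_rot: [[-1.0, -0.019, -0.001], [-0.019, 1.0, 0.001], [0.001, 0.001, -1.0]]
ft_force: [0.7, -0.4, 0.5]
grip_width: -0.0002
gripper_force: 0.0
t 10.25 local TCP [-0.152  0.044  0.31 ] F [ 0.73  -0.462  0.456] w -0.0002439742270054818 gf 0.0 q [ -25.609   13.997  104.314    0.029   61.791 -116.731]
turn [ 0.009 -0.01  -0.007] shift [-0.12   0.009  3.237]
top knob 0
 carrier 793 [-0.029   0.0607  0.0635] [0.0291 0.1632 0.0932]
 guard 747 [0.0237 0.0925 0.1188] [0.068  0.1864 0.2194]
side knob 223 [-0.1159  0.0224  0.0435] [-0.0723  0.0591  0.0757]
 carrier 934 [-0.0279  0.0577  0.0617] [0.0278 0.1609 0.0927]
 guard 922 [-0.0056  0.0897  0.1185] [0.0706 0.1867 0.2196]
```

```bash
python3 -m creep '0 0 0 0 0 1.3 0;0 0 0 0 0 2.6 0;0 0 0 0 0 3.2 0;0 0 0 0 0 3.2 0;0 0 0 -.4 0 3.2 0;0 0 0 -.8 0 3.2 0;0 0 0 -1.1 0 3.2 0;0 0 0 -1.35 0 3.2 0;0 0 0 -1.5 0 3.2 0;0 0 0 -1.6 0 3.2 0;0 0 0 -1.65 0 3.2 0;0 0 0 -1.65 0 3.2 0' 40; python3 go.py -.106 .0445 .213; python3 look.py
```

```text
time_s: 11.55
position: [0.4504, -0.0621, 0.2141]
tool_rot: [[-1.0, -0.022, -0.013], [-0.022, 1.0, 0.001], [0.013, 0.001, -1.0]]
ft_force: [-28.7, -9.3, 17.3]
grip_width: 0.0
gripper_force: 14.3
t 11.55 local TCP [-0.104  0.044  0.214] F [-28.849  -8.677  17.276] w 2.6494971125864505e-05 gf 14.344157279119827 q [ -22.78    27.219  104.251   -0.306   49.243 -113.815]
turn [ 0.01  -0.093  0.009] shift [0.054 0.031 0.039]
top knob 0
 carrier 628 [-0.0289  0.0636  0.0641] [0.029  0.1632 0.0927]
 guard 751 [0.0105 0.0925 0.1186] [0.0679 0.1864 0.2188]
side knob 120 [-0.1162  0.0219  0.0443] [-0.072   0.0506  0.0869]
 carrier 948 [-0.0292  0.0424  0.0618] [0.0284 0.1604 0.0926]
 guard 914 [0.0201 0.0894 0.1191] [0.0706 0.1864 0.2199]
```

```bash
python3 -m creep '0 0 0 .5 0 0 0;0 0 0 1 0 0 0;0 0 0 1 0 -1.5 0;0 0 0 1 0 -3 0;0 0 0 1 0 -4.5 0;0 0 0 1 0 -6 0;0 0 0 1 0 -7.4 0;0 0 0 1 0 -7.5 0;0 0 0 1 0 -7.5 0' 40; python3 go.py .125 .14 .44; python3 look.py
```

```text
time_s: 12.55
position: [0.4234, -0.0627, 0.44]
tool_rot: [[-1.0, -0.02, 0.002], [-0.02, 1.0, -0.001], [-0.002, -0.001, -1.0]]
ft_force: [0.2, 0.7, -0.5]
grip_width: 0.0002
gripper_force: 0.0
t 12.55 local TCP [-0.131  0.043  0.44 ] F [ 0.17   0.715 -0.543] w 0.00018075069440404986 gf 0.0 q [ -24.359    7.795   88.044    0.012   84.015 -115.506]
turn [-0.007  0.017 -0.002] shift [-8.544  3.22   0.017]
top knob 0
 carrier 453 [-0.0287  0.0863  0.0644] [0.0289 0.1636 0.0929]
 guard 744 [0.0289 0.0925 0.119 ] [0.0678 0.1864 0.219 ]
side knob 170 [-0.0937  0.0222  0.041 ] [-0.0719  0.0579  0.0752]
 carrier 940 [-0.0273  0.0571  0.0614] [0.0283 0.1613 0.0925]
 guard 922 [0.005  0.0897 0.1188] [0.0709 0.1866 0.2198]
```

Knob is home (face at −94 mm, earlier −96). Going over the guard to its back side.

```bash
python3 -m creep '0 0 0 -1.5 .6 0 0;0 0 0 -3 1.2 0 0;0 0 0 -4.5 1.8 0 0;0 0 0 -6 2.4 0 0;0 0 0 -7.5 3 0 0;0 0 0 -8.6 3.2 0 0;0 0 0 -8.6 3.2 0 0;0 0 0 -8.6 3.2 0 0;0 0 0 -8.6 3.2 1.3 0;0 0 0 -8.6 3.2 2.6 0;0 0 0 -8.6 3.2 2.6 0;0 0 0 -8.6 3.2 2.6 0' 40; python3 go.py 0 .14 .36
```

```text
time_s: 13.85
position: [0.6792, 0.0379, 0.3623]
tool_rot: [[-1.0, -0.019, -0.0], [-0.019, 1.0, 0.0], [0.0, 0.0, -1.0]]
ft_force: [0.6, 0.5, 0.0]
grip_width: 0.0001
gripper_force: 0.0
t 13.85 local TCP [0.126 0.139 0.362] F [0.64  0.492 0.018] w 7.85846708540352e-05 gf 0.0 q [ -6.755  36.894  54.782  -0.     88.329 -97.867]
turn [ 0.    -0.001 -0.006] shift [4.216 0.035 0.078]
```

```bash
python3 -m creep '0 0 0 .6 0 0 0;0 0 0 1.1 0 0 0;0 0 0 1.5 0 0 0;0 0 0 2 0 0 0;0 0 0 2.5 0 0 0;0 0 0 3 0 0 0;0 0 0 3.5 0 0 0;0 0 0 4 0 0 0;0 0 0 4.4 0 0 0;0 0 0 4.4 0 0 0;0 0 0 4.4 0 0 0;0 0 0 4.4 0 0 0' 40; python3 go.py; python3 look.py
```

```text
time_s: 15.05
position: [0.5481, 0.0355, 0.3622]
tool_rot: [[-1.0, -0.02, 0.002], [-0.02, 1.0, -0.0], [-0.002, -0.0, -1.0]]
ft_force: [-0.4, -0.6, 0.3]
grip_width: -0.0001
gripper_force: 0.0
t 15.05 local TCP [-0.005  0.139  0.362] F [-0.379 -0.639  0.274] w -6.41978255937802e-05 gf 0.0 q [ -8.648  23.687  78.671   0.001  77.528 -99.779]
top knob 116 [-0.0976  0.024   0.0402] [-0.0713  0.0649  0.076 ]
 carrier 211 [-0.029   0.0593  0.0631] [0.0288 0.0885 0.0717]
 guard 182 [-0.0312  0.1181  0.1596] [-0.0031  0.1872  0.2405]
side knob 170 [-0.0938  0.0221  0.0412] [-0.0723  0.0574  0.0754]
 carrier 928 [-0.0266  0.0514  0.0622] [0.0282 0.1621 0.092 ]
 guard 1185 [-0.0299  0.0898  0.1222] [0.0557 0.1845 0.2393]
```

```bash
python3 -m creep '0 0 0 0 0 -1 0;0 0 0 0 0 -2 0;0 0 0 1.5 0 -2.5 0;0 0 0 3 0 -2.5 0;0 0 0 4.5 0 -2.5 0;0 0 0 6 0 -2.5 0;0 0 0 6 0 -2.5 0;0 0 0 6 0 -2.5 0;0 0 0 6 0 -2.5 0;0 0 0 6 0 -2.5 0;0 0 0 6 0 -2.5 0;0 0 0 6 0 -2.5 0' 40; python3 look.py
python3 - <<'E'
from h import *
p=get_image("side");cv2.imwrite("pics/side2.png",cv2.resize(p["image"][130:330,180:420],None,fx=3,fy=3))
E
```

```text
time_s: 16.35
position: [0.3682, 0.032, 0.436]
tool_rot: [[-1.0, -0.02, -0.001], [-0.02, 1.0, 0.0], [0.001, 0.0, -1.0]]
ft_force: [0.2, -0.5, 0.7]
grip_width: 0.0002
gripper_force: 0.0
top knob 114 [-0.0976  0.0238  0.0387] [-0.0716  0.0649  0.0748]
 carrier 246 [-0.0291  0.0462  0.0629] [0.0294 0.0989 0.0723]
 guard 1378 [-0.0496  0.0919  0.1204] [0.0509 0.186  0.1286]
side knob 168 [-0.0938  0.0219  0.041 ] [-0.0724  0.0583  0.0756]
 carrier 684 [-0.0292  0.0373  0.0614] [0.0285 0.1277 0.086 ]
 guard 1517 [-0.0459  0.0901  0.1207] [0.0547 0.1876 0.129 ]
```

View pics/side2.png

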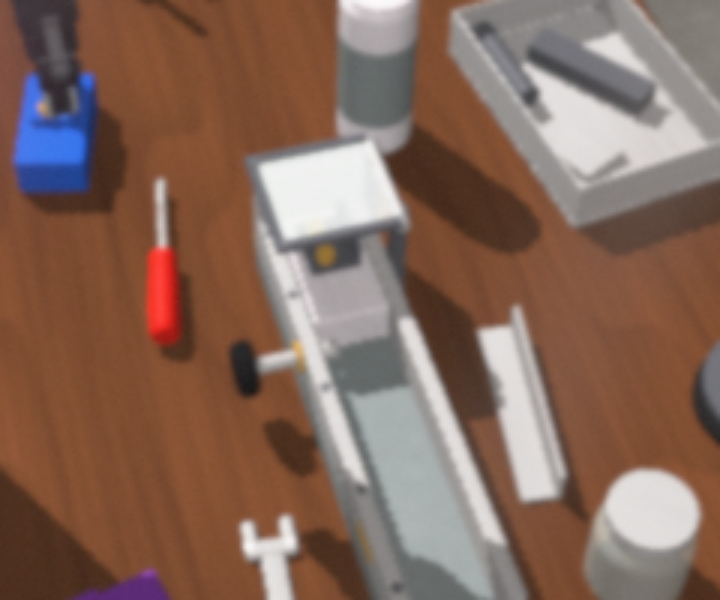

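The picture shows the guard flat over the carrier (crop 330,190) and the knob home at (243,365). The carrier is at the stop, and the screwdriver, wrench, offcut, jar and can are undisturbed.

```bash
python3 -c "
from rig import job; print(job.close_job())"
```

```text
the job is handed in; nothing more can be done
None
```

The job is handed in at about 16.5 s of the 64 s: the carrier is against the end stop, the knob is home behind it, the guard lies flat, and the tools and containers look undisturbed in the last picture; no verdict came back.

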